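Set the roller support of the rotary marker to its height line and clamp it one-handed

ROBOT

A 6-joint arm with a two-finger parallel gripper is mounted at the origin on a cart in front of the work surface, level with it; the furniture and walls round the work are solid. World frame = base frame: x ahead of the robot, y to its left, z up, the work surface at z = 0. Lengths are in mm, angles in rad, forces in N, time in s.
With the tool pointing down it reaches from about 250 to 850 mm from the base axis. Payload 12.5 kg.
Tool frame: the origin (TCP) lies at the very end of the fingers, on their centre line; the grasp point (between the pads) lies 19 mm behind it; z points along the fingers, y is the line along which they close (so a half turn about z gives the same grasp; the last joint's range is limited). The gripper opens to 93 mm and grips with 3 to 60 N. Pads are 15 mm wide; open, the fingers measure 128 mm over their backs; the gripper's body (75 mm by 188 mm) begins 65 mm behind the grasp point.
Start: joints at [1.124, 0.351, 1.652, -0, 1.139, -0.085], TCP at [194.645, 514.391, 218.633] pointing down, gripper open.
Joint ranges: [-2.75, 2.75], [-0.79, 2.1], [0.01, 2.65], [-1.57, 4.71], [0.07, 3.14], [-2.87, 2.87]. Speed limits (rad/s): [2.22, 2.22, 2.79, 3.14, 3.14, 3.14].

INTERFACE

Orientations are given as a 3x3 rotation matrix whose columns are the frame's x, y, z axes.
In Python, from workcell import ctrl, optics gives the robot as it stands. The module is installed in compiled form; this text tells all that it offers.
- The arm moves only by the tool move_arm, never from a script. Its argument "deltas" is a list of rows, each a list of 7 numbers: the opening, from 0 (shut) to 1 (fully open), then the shift along the tool's x, y, z in cm, then the turn, a rotation vector about the tool's x, y, z in rad. A call has 1 to 12 rows; each row shifts and turns the commanded pose from where the row before left it, along the tool's axes as they then stand; what a row does not reach is not made up. A row lasts 1/10 s, in which the tool goes at most 50 mm and 8.59 degrees, less where a joint would pass 70% of its speed; a pose out of reach is approached as far as the arm can. A call with a gripper value outside its range is refused whole. The fingers move at their own pace and stop on an object; the grip force is fixed at half the most. Time passes only in rows, so rows that do not move let the fingers close. It gives the time, the measured TCP pose, the force, the opening and the grip force at its end, in the units of the state.
- ctrl.state(): the state, without advancing time (a new reading comes with each control period).
- optics.get_image(name): name is "scene" or "top" or "wrist"; returns a dict with "color" (420x560x3 uint8, red, green, blue), "camera_matrix" (3x3 intrinsics, pixels), "R" (3x3) and "t" (3): a world point X has camera coordinates R X + t. Camera axes: x right, y down, z forward; pixel columns grow to the right and rows downward; lengths in mm; the calibration is good to about 2 mm. The wrist camera is an equidistant fisheye: a pixel r from the principal point sees the ray r / f radians off the axis. A picture is of the moment at which its call begins. There is no depth.
- ctrl.finish_job(): hands the job in; it is judged then, once.
The state is a dict: "clock": time; "joints": joint angles; "joint_vel": joint speeds; "effort": joint torques, N m; "tool_pos": TCP position; "ee_rot": TCP orientation; "wrist_force": force on the tool from outside, world axes, zero at the start; "torque": the same for the moment, N m; "finger_gap": finger opening in mm; "gripper_force": force on a finger pad.
Only numpy, scipy, OpenCV 4.12 (cv2) and the standard library are available. Lean on these libraries where they do the work, as an engineer would, in place of code of your own. Each camera call takes 0.05 s, during which the arm holds its last target. There are 200 camera calls.

TASK

Set the small V-support for the roller that is marked next, which is the one lying in the rack slot nearer the robot: with the cam lever still open, raise the sliding head until its index tongue is level with the upper long line of the scale if that roller is the thin one, or with the lower long line if it is the thick one. The unclamped head drops when let go, so hold it at the line and pinch the lever fully shut there, never shutting it anywhere else. Finish while still holding: lever grip and back pad stay pinched between the two fingers, nothing is let go, and the rollers and tools around stay where they lie.

Things in the scene. Friction and masses are not known exactly. Their poses are not given: they have to be found in the camera images.
- support: height-adjustable work support screwed to the worktop: dark steel foot plate 124x50x12 mm, long side along its x, which points roughly away from the robot; dark socket up to 34.5 mm, upright steel rod of 16 mm diameter up to 93 mm. Origin: under the rod, on the worktop, z up. The cam lever is on its +y side, the back pad on its -y side, the scale blade on its -x side.
- head: aluminium head sliding straight up and down on the rod, 36 mm in x (38 at the V), 26 in y, 75 mm high, 90 degree V on top. Origin: centre of its underside, axes as the support's. Starts at the bottom of its travel, origin 37 mm, top 112 mm above the worktop; can rise 45 mm. About 0.25 kg with lever and pad, hardly any friction: while the lever is open it drops when let go.
- back_face (a point): middle of the outer face of the back pad, a flat rubber pad, 26 mm in x, 26 mm high, on the -y side of the head, to be pinched against the lever. The point is 15.5 mm from the rod axis and 22 mm above the head's underside; axes as the head's.
- cam_lever: flat black blade of the cam lever, 22 mm high (11 to 33 mm above the head's underside), reaching 37 mm from the pin, its outer face 5 mm outside the pin axis. Origin: on the pin axis, level with the head's underside. Axes when shut as the head's: the blade runs along -x from the pin, +y is its outer face.
- lever_turn (a joint): angle of the lever about its upright pin, which is at x = +13, y = +15 mm from the rod axis: 0 = fully shut, flat along the +y side of the head (pinch over lever and pad then 35.5 mm wide); positive = free end swung out to +y, 0.5 to 0.68 at the start, stop at 0.75. Stiff, stays where left: pushed 20 to 25 mm from the pin it holds below 7 N, swings at 8 to 18 N; over centre when shut.
- lever_pad (a point): point on the outer face of the lever blade where it is pressed, 18.5 mm from the pin along the blade, 22 mm above the head's underside; axes as cam_lever. While the lever shuts, the back pad does not give way, so the gripper has to follow by half of the lever's travel towards the pad.
- index (a point): tip of the small steel index tongue (1.5 mm thick) of the head, beside the blade; 10 mm above the head's underside. Axes as the support's.
- thin_line (a point): the upper of the two long lines (1.4 mm high) on the scale blade, 84.6 mm above the worktop: index height for the thin roller, head raised 37.6 mm.
- thick_line (a point): the lower of the two long lines (1.4 mm high) on the scale blade, 69 mm above the worktop: index height for the thick roller, head raised 22 mm. The steel blade, 2 mm thick, 14 mm wide, its top 104 mm above the worktop, stands at x = -29 mm from the rod axis, lines facing the robot; its other graduations are short.
- rack: low grey rack, 130 mm in x, 98 mm in y, with two V-slots along its y at x = -32 mm (the slot nearer the robot: marked next) and x = +32 mm. Origin under its middle on the worktop. Fixed.
- thin_roller: steel roller of 14 mm diameter, 150 mm long with a 9 mm spigot of 22 mm at the +y end, lying in one slot of the rack; origin in the middle of its axis, axis along y.
- thick_roller: steel roller of 36 mm diameter, 150 mm long with a 9 mm spigot of 22 mm at the +y end, lying in the other slot of the rack; origin in the middle of its axis, axis along y.
- hex_key: bystander: loose black hex key, 88x31x5 mm, lying flat.
- setting_block: bystander: loose steel setting block, 24x37x25 mm.
- caliper: bystander: loose digital caliper, 240x75x14 mm, lying flat.
- screwdriver: bystander: loose screwdriver, 167 mm long, 25 mm thick, lying flat.

How it is judged (in metres and radians):
On the way, in this order (a step that is already met when the one before it is completed fails the run):
1. the head is pinched and raised to the line of the next roller, the lever still open (((x of thin_roller in the frame of rack below 0 m and z of index in the frame of thin_line between -0.004 and 0.004 m) or (x of thick_roller in the frame of rack below 0 m and z of index in the frame of thick_line between -0.004 and 0.004 m)) and value of joint lever_turn above 0.3 rad and contact force between the fingers and head above 1 N), for 0.2 s.
2. the lever is shut while the head is held at that line (((x of thin_roller in the frame of rack below 0 m and z of index in the frame of thin_line between -0.004 and 0.004 m) or (x of thick_roller in the frame of rack below 0 m and z of index in the frame of thick_line between -0.004 and 0.004 m)) and value of joint lever_turn below 0.06 rad and contact force between the fingers and cam_lever above 2 N and contact force between the fingers and back_pad above 2 N), for 0.2 s.
At the end, for the whole second after the job is handed in: The index is within 3 mm of the height of the right line (upper for the thin roller in the near slot, lower for the thick one), the cam lever is shut (under 0.06 rad), the head is at rest, and the fingers still press both the lever grip and the back pad with more than 2 N each (((x of thin_roller in the frame of rack below 0 m and z of index in the frame of thin_line between -0.003 and 0.003 m) or (x of thick_roller in the frame of rack below 0 m and z of index in the frame of thick_line between -0.003 and 0.003 m)) and value of joint lever_turn below 0.06 rad and contact force between the fingers and cam_lever above 2 N and contact force between the fingers and back_pad above 2 N and linear speed of head below 0.01 m/s); the arm keeps its last pose, push and grip.
It fails at once if the lever is shut while the head is more than 5 mm off the right line (value of joint lever_turn below 0.2 rad and not ((x of thin_roller in the frame of rack below 0 m and z of index in the frame of thin_line between -0.005 and 0.005 m) or (x of thick_roller in the frame of rack below 0 m and z of index in the frame of thick_line between -0.005 and 0.005 m))).
It fails at once if a roller or a tool lying around is displaced by more than 20 mm (distance of any of thin_roller, thick_roller, hex_key, setting_block, caliper, screwdriver from where it was at the start of the episode above 0.02 m).
It also fails if it takes over 42 s, if anything falls off the work surface, if the arm or the gripper's body presses on something with over 40 N, if the wrist force passes 120 N, or if a joint passes its speed limit or range.

## Working session

There is one attempt and no reset: what is moved stays moved. The work goes in short steps, Python scripts to look and compute and a tool call to move; the robot and the scene stay as the last step left them, time stands still between calls to the robot, and variables do not carry over. Pictures are saved under pics/ and viewed, at most 10 in all, crops included, and the job is handed in when it is done.

Besides the shell and the picture viewer there is one more tool, called after ">>>" in YAML: its name, and indented under it one key for each argument. move_arm: Moves the arm, as the interface text tells. Its arguments: {"type":"object","properties":{"deltas":{"type":"array"}},"required":["deltas"]}

```bash
mkdir -p pics
python3 - <<'E'
from workcell import ctrl, optics
import cv2,pickle
d={}
for n in("scene","top"):
    i=optics.get_image(n);d[n]=i;cv2.imwrite(f"pics/{n}0.png",i["color"][:,:,::-1])
    print(n,i["camera_matrix"],i["R"],i["t"])
pickle.dump(d,open("d0.pkl","wb"))
print(ctrl.state())
E
```

```text
scene [[395.72611454   0.         277.00890784]
 [  0.         395.72611454 205.97160582]
 [  0.           0.           1.        ]] [[-0.90348859 -0.42829946  0.01636904]
 [-0.29239344  0.58797385 -0.75418355]
 [ 0.31339184 -0.68618243 -0.65645961]] [465.82392006 248.72112571 703.42523794]
top [[385.70099664   0.         283.57998892]
 [  0.         385.70099664 211.23513524]
 [  0.           0.           1.        ]] [[-0.02083316 -0.99897202  0.04026022]
 [-0.99505857  0.01680776 -0.09785669]
 [ 0.09707941 -0.04209994 -0.99438583]] [-50.77547416 562.14615647 877.08725884]
{'clock': 0.1, 'joints': array([ 1.12439453e+00,  3.51165749e-01,  1.65236329e+00,  5.59082280e-06,
        1.13912902e+00, -8.45798181e-02]), 'joint_vel': array([ 1.47414132e-03, -3.45330060e-03, -4.17297287e-03, -4.65963192e-04,
        5.72693551e-05, -1.54651375e-03]), 'effort': array([ 6.55478361e-04, -4.98033285e+01, -2.85703325e+01,  6.99839252e-02,
        2.38350680e-02, -2.50382806e-05]), 'tool_pos': array([194.51395558, 514.11291384, 218.16315461]), 'ee_rot': array([[-9.35252582e-01,  3.53980780e-01, -4.64539051e-04],
       [ 3.53981072e-01,  9.35252095e-01, -9.58807979e-04],
       [ 9.50615244e-05, -1.06116567e-03, -9.99999432e-01]]), 'wrist_force': array([ 0.13080492, -0.42009131, -0.14045404]), 'torque': array([-0.01951185, -0.05126424, -0.0073279 ]), 'gripper_force': 0.0, 'finger_gap': 93.12247380390762}
```

View pics/scene0.png

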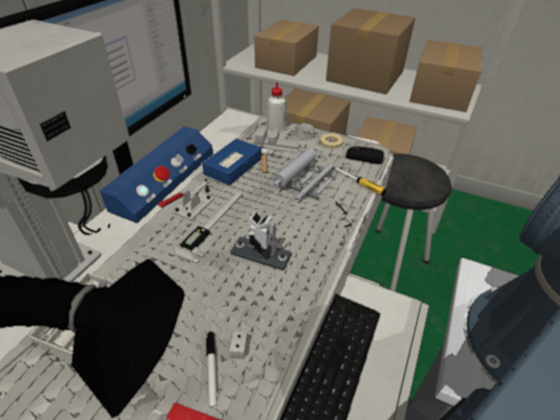

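View pics/top0.png

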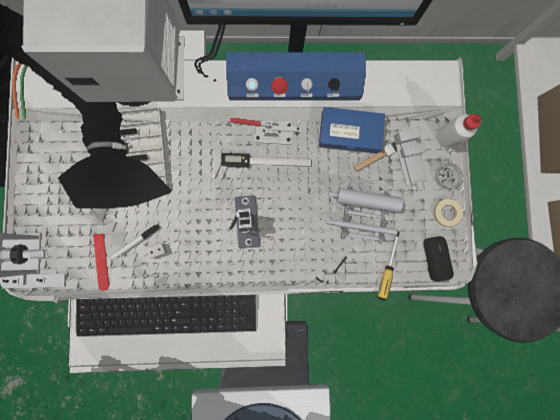

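The thin roller lies in the near slot (top image, about (362,227)) and the thick one in the far slot (370,200), so the upper line is the target. The support is at about (247,221) in the top view.

```bash
cat > h.py <<'E'
import numpy as np,cv2
def ray(i,u,v):
    K=i["camera_matrix"];R=i["R"];t=i["t"]
    d=R.T@np.linalg.solve(K,[u,v,1.]);return -R.T@t,d
def onz(i,u,v,z):
    c,d=ray(i,u,v);return c+d*(z-c[2])/d[2]
def proj(i,X):
    q=i["R"]@np.array(X,float)+i["t"];p=i["camera_matrix"]@q;return p[:2]/p[2]
E
python3 - <<'E'
import pickle,cv2,numpy as np
from h import *
d=pickle.load(open("d0.pkl","rb"));i=d["top"];c=i["color"]
m=(c.max(2)<95).astype(np.uint8);w=np.zeros_like(m);w[190:255,228:265]=m[190:255,228:265]
n,l,s,ce=cv2.connectedComponentsWithStats(w)
for k in range(1,n):
    if s[k,4]>40:
        print(s[k],ce[k]);ys,xs=np.where(l==k)
        P=np.array([onz(i,x,y,12)[:2] for x,y in zip(xs,ys)],np.float32)
        print(cv2.minAreaRect(P))
a=cv2.resize(c[185:260,205:305],None,fx=6,fy=6,interpolation=cv2.INTER_CUBIC)
cc=d["scene"]["color"][200:275,220:300];b=cv2.resize(cc,(480,450),interpolation=cv2.INTER_CUBIC)
cv2.imwrite("pics/crop1.png",cv2.resize(np.hstack([a,b]),None,fx=.74,fy=.74)[:,:,::-1])
E
```

```text
[239 197  21  49 210] [252.83809524 225.3       ]
((539.1203002929688, 23.46369743347168), (114.8847885131836, 45.35774612426758), 4.35667085647583)
[239 212  10   5  46] [243.89130435 213.97826087]
((557.7111206054688, 33.496620178222656), (21.38804817199707, 9.562841415405273), 89.0276107788086)
```

View pics/crop1.png

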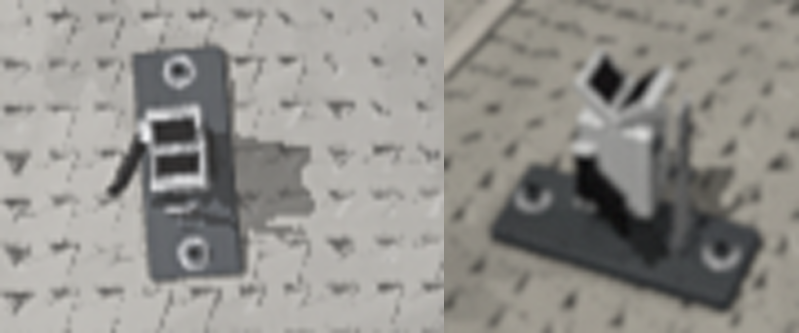

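The crop shows the foot plate corners clearly. The lever is swung out on the +y side, its tip at about crop (110,192).

Run:
```python
import pickle
from h import *
d=pickle.load(open("d0.pkl","rb"));i=d["top"]
C=[(133,53),(223,46),(245,273),(152,282)]
P=np.array([onz(i,205-.5+x/4.44,185-.5+y/4.44,12)[:2] for x,y in C]);print(P.round(1),P.mean(0))
f=(P[0]+P[1]-P[2]-P[3]);l=(P[0]+P[3]-P[1]-P[2]);print(np.hypot(*f)/2,np.hypot(*l)/2,np.degrees([np.arctan2(f[1],f[0]),np.arctan2(-l[0],l[1])]))
H=[(179,71),(194,254)]
print([onz(i,204.5+x/4.44,184.5+y/4.44,12)[:2] for x,y in H])
V=[(150,112),(197,106),(207,188),(153,190)]
print(np.mean([onz(i,204.5+x/4.44,184.5+y/4.44,110)[:2] for x,y in V],0))
for u,v in((165,190),(60,195),(110,210)):print(onz(i,u,v,0)[:2],onz(i,u,v,300)[:2])
s=d["scene"];print(onz(s,110,410,0),onz(s,183,290,0))
```

```text
[[600.2  54.6]
 [603.3   6.2]
 [481.1  -3.8]
 [477.4  45.6]] [540.48384348  25.64271875]
122.86045348811074 48.97936111822244 [4.44638128 3.98962819]
[array([590.05259267,  30.02780253]), array([491.74536772,  23.15115704])]
[540.03766819  25.81763704]
[620.02694029 221.82162147] [572.61169896 142.7008282 ]
[611.62895041 468.3752192 ] [566.92502042 309.65400072]
[573.81720606 350.77673892] [541.32088917 230.02247417]
[604.88419084 412.58173488   0.        ] [637.56512848 176.49579041   0.        ]
```

>>> move_arm:
  deltas:
    - [1,0,0,0,0,0,-0.145]
    - [1,0,0,0,0,0,-0.145]
    - [1,0,0,0,0,0,-0.145]
    - [1,-2.2,-3.66,0,0,0,0]
    - [1,-2.2,-3.66,0,0,0,0]
    - [1,-2.2,-3.66,0,0,0,0]
    - [1,-2.2,-3.66,0,0,0,0]
    - [1,-2.2,-3.66,0,0,0,0]
    - [1,-2.2,-3.66,0,0,0,0]
    - [1,-2.2,-3.66,0,0,0,0]
    - [1,-2.2,-3.66,0,0,0,0]

```text
clock: 1.2
tool_pos: [392.2, 233.6, 218.6]
ee_rot: [[-0.997, -0.073, -0.0], [-0.073, 0.997, -0.0], [0.0, -0.0, -1.0]]
wrist_force: [-0.3, 0.1, 0.1]
finger_gap: 93.0
gripper_force: 0.0
```

>>> move_arm:
  deltas:
    - [1,-2.2,-3.66,0,0,0,0]
    - [1,-2.2,-3.66,0,0,0,0]
    - [1,-2.2,-3.66,0,0,0,0]
    - [1,-2.2,-3.66,0,0,0,0]
    - [1,-2.2,-3.66,0,0,0,0]
    - [1,-2.2,-3.66,0,0,0,0]
    - [1,0,0,0,0,0,0]
    - [1,0,0,0,0,0,0]

```text
clock: 2.0
tool_pos: [539.1, 25.5, 218.1]
ee_rot: [[-0.997, -0.072, -0.001], [-0.072, 0.997, 0.0], [0.001, 0.0, -1.0]]
wrist_force: [-0.8, 0.8, 0.1]
finger_gap: 93.1
gripper_force: 0.0
```

Run:
```python
from workcell import ctrl, optics
import cv2,pickle
d={}
for n in("wrist",):
    i=optics.get_image(n);d[n]=i;cv2.imwrite(f"pics/{n}1.png",i["color"][:,:,::-1])
    print(n,i["camera_matrix"],i["R"],i["t"])
d["s"]=ctrl.state()
pickle.dump(d,open("d1.pkl","wb"))
print(d["s"])
```

```text
wrist [[325.1922621    0.         280.57351947]
 [  0.         325.1922621  200.497595  ]
 [  0.           0.           1.        ]] [[-7.15455645e-02  9.97437212e-01  4.91070760e-04]
 [ 9.54690437e-01  6.83367609e-02  2.89648506e-01]
 [ 2.88872640e-01  2.11918864e-02 -9.57132959e-01]] [  13.45738693 -550.74942094  235.65734123]
{'clock': 2.05, 'joints': array([-3.77962620e-02,  3.32435835e-01,  1.67895436e+00,  2.32382560e-04,
        1.13129682e+00, -1.68155065e+00]), 'joint_vel': array([ 0.02224115, -0.01333834,  0.00732961, -0.00021186, -0.00100555,
       -0.00140596]), 'effort': array([-1.47046153e+00, -4.77359319e+01, -2.88403738e+01, -7.27797020e-02,
        4.85721161e-02, -3.88207741e-02]), 'tool_pos': array([538.7322917 ,  26.2198766 , 218.23902002]), 'ee_rot': array([[-9.97346374e-01, -7.27944434e-02, -1.08562030e-03],
       [-7.27947563e-02,  9.97346911e-01,  2.51500259e-04],
       [ 1.06443223e-03,  3.29860337e-04, -9.99999379e-01]]), 'wrist_force': array([ 0.53148144, -0.12726609,  0.11014961]), 'torque': array([ 0.02581316, -0.02377954,  0.02357904]), 'gripper_force': 0.0, 'finger_gap': 92.81420394997585}
```

View pics/wrist1.png

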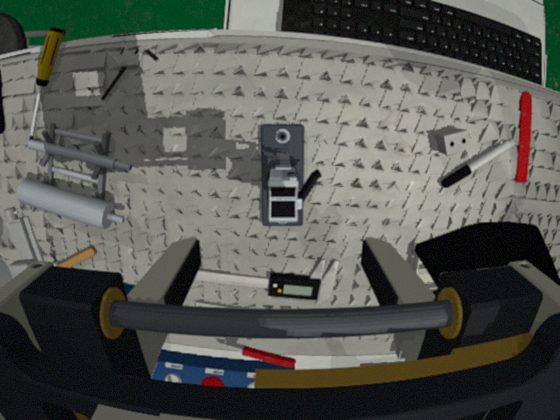

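```bash
cat >> h.py <<'E'
def fray(i,u,v):
    K=i["camera_matrix"];a=np.array([(u-K[0,2])/K[0,0],(v-K[1,2])/K[1,1]]);r=np.hypot(*a)
    return -i["R"].T@i["t"],i["R"].T@np.r_[a/r*np.sin(r),np.cos(r)]
def fz(i,u,v,z):
    c,d=fray(i,u,v);return c+d*(z-c[2])/d[2]
E
python3 - <<'E'
import pickle
from h import *
i=pickle.load(open("d1.pkl","rb"))["wrist"]
for u,v in((262,125),(303,125),(304,224),(264,224)):print("plate",fz(i,u,v,12).round(1))
print("hole",fz(i,282,136,12).round(1))
for u,v in((269,191),(299,190),(301,222),(269,223)):print("V",fz(i,u,v,112).round(1))
for u,v in((302,206),(320,172)):print("lever",fz(i,u,v,70).round(1))
c=i["color"]
a=cv2.resize(c[115:235,240:340],None,fx=5,fy=5,interpolation=cv2.INTER_CUBIC);cv2.imwrite("pics/crop2.png",a[:,:,::-1])
E
```

```text
plate [ 4.831e+02 -1.000e-01  1.200e+01]
plate [479.7  46.6  12. ]
plate [599.3  58.4  12. ]
plate [602.8   9.3  12. ]
hole [494.2  23.6  12. ]
V [533.2  14.6 112. ]
V [530.4  40.6 112. ]
V [559.9  45.  112. ]
V [562.9  16.4 112. ]
lever [558.1  48.4  70. ]
lever [521.5  63.1  70. ]
```

View pics/crop2.png

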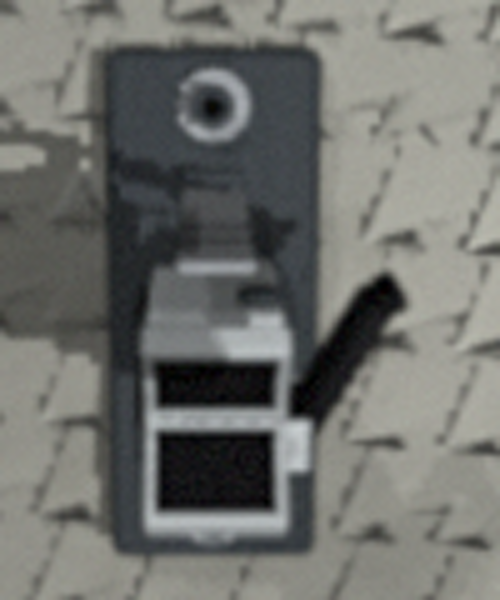

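The wrist crop confirms the lever open at +y (tip at crop (390,290)) with a light clevis block at the pin. The support is near (541,27). I'll first test the gripper's force behaviour on the head above the lever, which is safe.

>>> move_arm:
  deltas:
    - [1,-0.28,0.06,3.4,0,0,0]
    - [0.6,0,0,3.4,0,0,0]
    - [0.45,0,0,3.5,0,0,0]
    - [0.4,0,0,3.5,0,0,0]
    - [0.36,0,0,0,0,0,0]
    - [0.34,0,0,0,0,0,0]
    - [0.34,0,0,0,0,0,0]

```text
clock: 2.75
tool_pos: [542.9, 27.2, 82.6]
ee_rot: [[-0.997, -0.074, 0.003], [-0.074, 0.997, -0.0], [-0.003, -0.0, -1.0]]
wrist_force: [0.8, -0.6, -0.1]
finger_gap: 49.5
gripper_force: 0.0
```

>>> move_arm:
  deltas:
    - [0.31,0,0,0,0,0,0]
    - [0.31,0,0,0,0,0,0]

```text
clock: 2.95
tool_pos: [542.6, 26.7, 81.8]
ee_rot: [[-0.997, -0.073, 0.002], [-0.073, 0.997, -0.0], [-0.002, -0.0, -1.0]]
wrist_force: [0.1, -0.3, -1.1]
finger_gap: 33.6
gripper_force: 0.0
```

>>> move_arm:
  deltas:
    - [0.29,0,0,0,0,0,0]
    - [0.29,0,0,0,0,0,0]

```text
clock: 3.15
tool_pos: [542.2, 26.8, 81.0]
ee_rot: [[-0.997, -0.073, 0.001], [-0.073, 0.997, 0.0], [-0.001, 0.0, -1.0]]
wrist_force: [0.1, 2.5, 1.6]
finger_gap: 27.3
gripper_force: 1.1
```

>>> move_arm:
  deltas:
    - [0.275,0,0,0,0,0,0]
    - [0.275,0,0,0,0,0,0]

```text
clock: 3.35
tool_pos: [542.1, 27.4, 81.0]
ee_rot: [[-0.997, -0.073, 0.0], [-0.073, 0.997, 0.001], [-0.0, 0.001, -1.0]]
wrist_force: [-0.8, 6.2, 3.4]
finger_gap: 26.0
gripper_force: 8.4
```

>>> move_arm:
  deltas:
    - [0.275,0,0.05,0,0,0,0]
    - [0.275,0,0,0,0,0,0]
    - [0.275,0,0,0,0,0,0]

```text
clock: 3.65
tool_pos: [542.2, 27.4, 81.0]
ee_rot: [[-0.997, -0.073, 0.0], [-0.073, 0.997, 0.0], [-0.0, 0.0, -1.0]]
wrist_force: [-1.0, 3.5, 5.7]
finger_gap: 25.7
gripper_force: 8.4
```

>>> move_arm:
  deltas:
    - [0.27,0,0,0,0,0,0]
    - [0.27,0,0,0,0,0,0]
    - [0.27,0,0,0,0,0,0]

```text
clock: 3.95
tool_pos: [542.2, 27.4, 81.0]
ee_rot: [[-0.997, -0.073, 0.0], [-0.073, 0.997, 0.0], [-0.0, 0.0, -1.0]]
wrist_force: [-1.3, 3.3, 5.2]
finger_gap: 25.9
gripper_force: 17.4
```

Finger force behaves as a spring about the opening setpoint, roughly 19 N/mm, with zero force at the true width. The pinch can therefore be kept below the lever's swing force. Next I open, move nearer to the pin (local x about +6.5) and go down around the lever and pad.

>>> move_arm:
  deltas:
    - [0.5,0,0,0,0,0,0]
    - [0.95,0,0,0,0,0,0]
    - [0.95,0,0,0,0,0,0]
    - [0.95,0,0,0,0,0,0]
    - [0.95,-0.58,0.73,0,0,0,0]
    - [0.95,0,0,0,0,0,0]
    - [0.95,0,0,2,0,0,0]
    - [0.8,0,0,2,0,0,0]
    - [0.65,0,0,0,0,0,0]
    - [0.58,0,0,0,0,0,0]
    - [0.58,0,0,0,0,0,0]
    - [0.58,0,0,0,0,0,0]

```text
clock: 5.15
tool_pos: [547.8, 34.9, 41.6]
ee_rot: [[-0.997, -0.073, 0.001], [-0.073, 0.997, -0.0], [-0.001, -0.0, -1.0]]
wrist_force: [-0.2, -1.1, -0.3]
finger_gap: 54.7
gripper_force: 0.0
```

Run:
```python
from workcell import ctrl, optics
import cv2,pickle,numpy as np
d={n:optics.get_image(n) for n in("wrist","scene")}
pickle.dump(d,open("d2.pkl","wb"))
a=cv2.resize(d["wrist"]["color"][110:270,180:380],(500,400),interpolation=cv2.INTER_CUBIC)
b=cv2.resize(d["scene"]["color"][200:275,220:280],(300,400),interpolation=cv2.INTER_CUBIC)
cv2.imwrite("pics/c3.png",np.hstack([a,b])[:,:,::-1])
s=ctrl.state();print(s["tool_pos"],s["finger_gap"],s["wrist_force"])
```

```text
[547.60704906  34.90855505  41.28560091] 53.91020521011548 [-0.13236939 -0.20345489 -0.67544608]
```

View pics/c3.png

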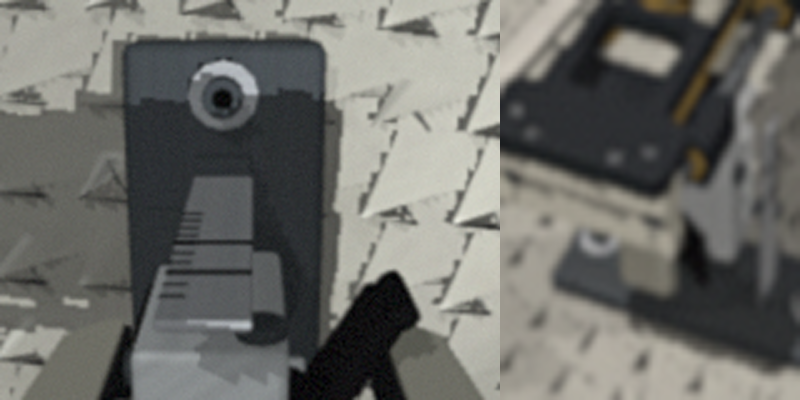

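The wrist crop shows the fingers either side of the lever and pad, and the two long lines on the blade (crop rows 242 and 272). I close gently.

>>> move_arm:
  deltas:
    - [0.53,0,0,0,0,0,0]
    - [0.51,0,0,0,0,0,0]
    - [0.51,0,0,0,0,0,0]

```text
clock: 5.55
tool_pos: [547.3, 34.9, 40.7]
ee_rot: [[-0.997, -0.073, 0.0], [-0.073, 0.997, 0.0], [-0.0, 0.0, -1.0]]
wrist_force: [0.2, 0.5, -0.1]
finger_gap: 47.4
gripper_force: 0.0
```

>>> move_arm:
  deltas:
    - [0.5,0,0,0,0,0,0]
    - [0.5,0,0,0,0,0,0]

```text
clock: 5.75
tool_pos: [547.2, 34.9, 40.6]
ee_rot: [[-0.997, -0.073, -0.0], [-0.073, 0.997, 0.0], [0.0, 0.0, -1.0]]
wrist_force: [-0.4, 0.7, 1.2]
finger_gap: 46.5
gripper_force: 0.0
```

>>> move_arm:
  deltas:
    - [0.49,0,0,0,0,0,0]
    - [0.49,0,0,0,0,0,0]

```text
clock: 5.95
tool_pos: [547.2, 34.9, 40.6]
ee_rot: [[-0.997, -0.073, -0.0], [-0.073, 0.997, -0.0], [0.0, -0.0, -1.0]]
wrist_force: [-0.5, -0.2, 0.4]
finger_gap: 45.9
gripper_force: 0.0
```

>>> move_arm:
  deltas:
    - [0.48,0,0,0,0,0,0]
    - [0.48,0,0,0,0,0,0]

```text
clock: 6.15
tool_pos: [547.2, 34.8, 40.6]
ee_rot: [[-0.997, -0.073, -0.0], [-0.073, 0.997, -0.0], [0.0, -0.0, -1.0]]
wrist_force: [0.1, -0.8, 0.3]
finger_gap: 44.8
gripper_force: 4.5
```

>>> move_arm:
  deltas:
    - [0.475,0,0,0,0,0,0]
    - [0.475,0,0,0,0,0,0]

```text
clock: 6.35
tool_pos: [547.3, 34.7, 40.6]
ee_rot: [[-0.997, -0.073, -0.0], [-0.073, 0.997, -0.0], [0.0, -0.0, -1.0]]
wrist_force: [0.2, -3.4, -0.5]
finger_gap: 44.7
gripper_force: 9.5
```

>>> move_arm:
  deltas:
    - [0.47,0,0,0,0,0,0]
    - [0.47,0,0,0,0,0,0]

```text
clock: 6.55
tool_pos: [547.3, 34.6, 40.7]
ee_rot: [[-0.997, -0.073, 0.0], [-0.073, 0.997, -0.0], [0.0, -0.0, -1.0]]
wrist_force: [0.2, -5.3, -0.3]
finger_gap: 44.1
gripper_force: 14.8
```

>>> move_arm:
  deltas:
    - [0.47,0,-0.03,0,0,0,0]
    - [0.47,0,0,0,0,0,0]
    - [0.47,0,0,-0.3,0,0,0]
    - [0.47,0,0,-0.3,0,0,0]
    - [0.47,0,0,-0.4,0,0,0]
    - [0.47,0,0,0,0,0,0]
    - [0.47,0,0,0,0,0,0]

```text
clock: 7.25
tool_pos: [547.3, 34.6, 50.8]
ee_rot: [[-0.997, -0.073, 0.0], [-0.073, 0.997, -0.0], [-0.0, -0.0, -1.0]]
wrist_force: [-0.2, -4.0, -2.0]
finger_gap: 44.1
gripper_force: 12.7
```

Run:
```python
from workcell import ctrl, optics
import cv2,pickle,numpy as np
p=pickle.load(open("d2.pkl","rb"))["wrist"]["color"]
d={n:optics.get_image(n) for n in("wrist","scene")}
pickle.dump(d,open("d3.pkl","wb"))
f=lambda c:cv2.resize(c[150:310,215:315],(375,600),interpolation=cv2.INTER_CUBIC)
cv2.imwrite("pics/c4.png",np.hstack([f(p),f(d["wrist"]["color"])])[:,:,::-1])
s=ctrl.state();print(s["tool_pos"],s["finger_gap"],s["wrist_force"],s["gripper_force"])
```

```text
[547.2730501   34.57296576  50.63396725] 44.13964641160059 [ 0.92034744 -5.36561614 -2.51728407] 12.701032152804146
```

View pics/c4.png

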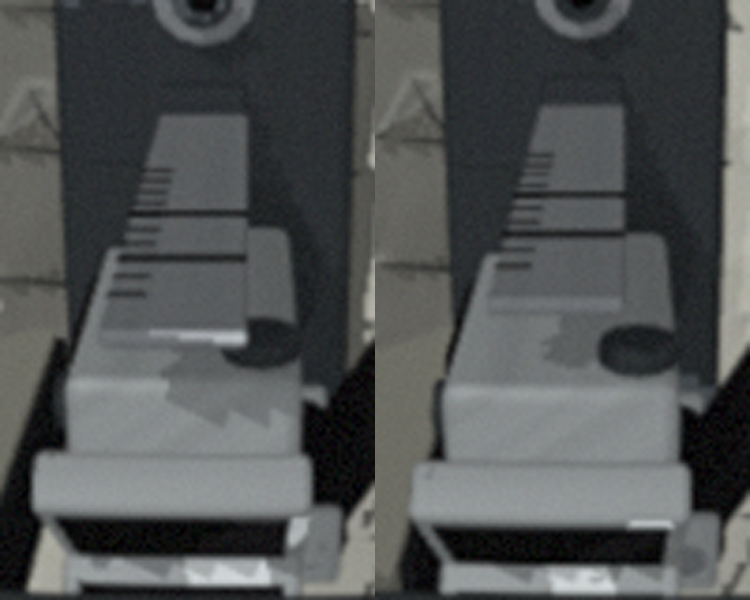

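The weight (Fz about -2.5 N) shows that the head came up with the grip, and the lever is still open (gap 44.1). Raising to the upper line.

>>> move_arm:
  deltas:
    - [0.47,0,0,-0.3,0,0,0]
    - [0.47,0,0,-0.4,0,0,0]
    - [0.47,0,0,-0.4,0,0,0]
    - [0.47,0,0,-0.4,0,0,0]
    - [0.47,0,0,-0.4,0,0,0]
    - [0.47,0,0,-0.4,0,0,0]
    - [0.47,0,0,-0.3,0,0,0]
    - [0.47,0,0,-0.15,0,0,0]
    - [0.47,0,0,0,0,0,0]
    - [0.47,0,0,0,0,0,0]
    - [0.47,0,0,0,0,0,0]

```text
clock: 8.45
tool_pos: [547.3, 34.6, 78.3]
ee_rot: [[-0.997, -0.073, 0.0], [-0.073, 0.997, -0.0], [-0.0, -0.0, -1.0]]
wrist_force: [1.6, -4.5, -2.4]
finger_gap: 44.4
gripper_force: 12.7
```

Run:
```python
from workcell import ctrl, optics
import cv2,pickle,numpy as np
d={n:optics.get_image(n) for n in("wrist","scene")}
pickle.dump(d,open("d4.pkl","wb"))
f=lambda c:cv2.resize(c[150:310,200:320],(450,600),interpolation=cv2.INTER_CUBIC)
g=cv2.resize(d["scene"]["color"][190:275,225:285],(350,496),interpolation=cv2.INTER_CUBIC)
cv2.imwrite("pics/c5.png",np.hstack([f(d["wrist"]["color"]),np.vstack([g,np.zeros((104,350,3),np.uint8)])])[:,:,::-1])
s=ctrl.state();print(s["tool_pos"],s["finger_gap"],s["wrist_force"],s["gripper_force"])
```

```text
[547.27150813  34.55464839  78.21960021] 44.13475905070083 [ 1.26829142 -4.70578775 -2.41620785] 12.670278052872277
```

View pics/c5.png

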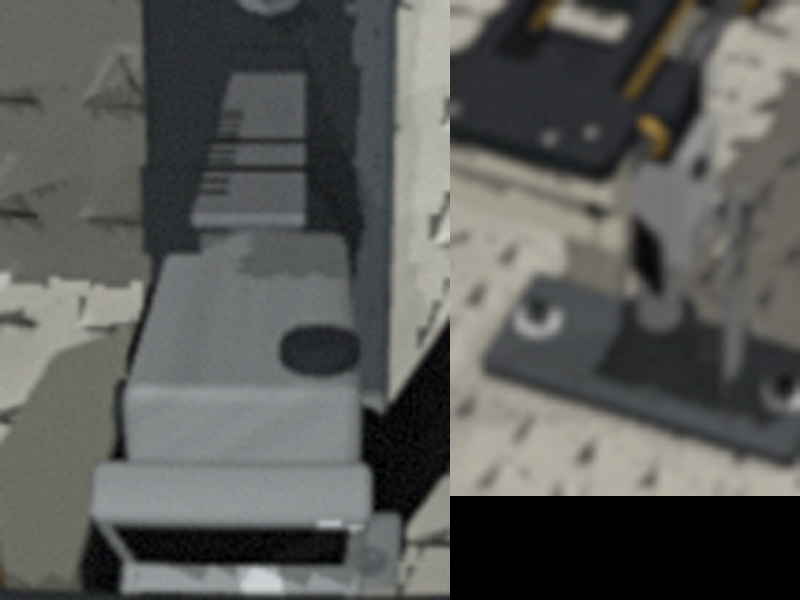

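No slip: the V rim stays at the same rows in the wrist view, and TCP z 78.25 puts the head 37.6 mm up. Now I shut the lever in small steps, following towards the pad.

>>> move_arm:
  deltas:
    - [0.46,0,-0.03,0,0,0,0]
    - [0.455,0,-0.03,0,0,0,0]
    - [0.455,0,0,0,0,0,0]

```text
clock: 8.85
tool_pos: [547.3, 34.0, 78.2]
ee_rot: [[-0.997, -0.073, -0.0], [-0.073, 0.997, -0.0], [0.0, -0.0, -1.0]]
wrist_force: [0.5, -5.2, -0.9]
finger_gap: 43.0
gripper_force: 15.3
```

>>> move_arm:
  deltas:
    - [0.445,0,-0.06,0,0,0,0]
    - [0.435,0,-0.05,0,0,0,0]
    - [0.425,0,-0.05,0,0,0,0]
    - [0.425,0,0,0,0,0,0]

```text
clock: 9.25
tool_pos: [547.4, 32.6, 78.1]
ee_rot: [[-0.997, -0.073, -0.0], [-0.073, 0.997, 0.0], [0.0, 0.0, -1.0]]
wrist_force: [0.4, -1.2, -2.9]
finger_gap: 40.6
gripper_force: 16.2
```

>>> move_arm:
  deltas:
    - [0.415,0,-0.05,0,0,0,0]
    - [0.405,0,-0.05,0,0,0,0]
    - [0.395,0,-0.05,0,0,0,0]
    - [0.395,0,0,0,0,0,0]

```text
clock: 9.65
tool_pos: [547.5, 31.2, 78.2]
ee_rot: [[-0.997, -0.073, -0.0], [-0.073, 0.997, 0.0], [0.0, 0.0, -1.0]]
wrist_force: [-1.2, 4.5, -1.8]
finger_gap: 37.6
gripper_force: 18.2
```

>>> move_arm:
  deltas:
    - [0.385,0,-0.04,0,0,0,0]
    - [0.375,0,-0.04,0,0,0,0]
    - [0.365,0,-0.02,0,0,0,0]
    - [0.36,0,0,0,0,0,0]
    - [0.36,0,0,0,0,0,0]

```text
clock: 10.15
tool_pos: [547.4, 30.0, 78.1]
ee_rot: [[-0.997, -0.073, -0.0], [-0.073, 0.997, 0.0], [0.0, 0.0, -1.0]]
wrist_force: [-2.0, 4.3, 0.1]
finger_gap: 35.4
gripper_force: 30.0
```

>>> move_arm:
  deltas:
    - [0.35,0,0,0,0,0,0]
    - [0.35,0,0,0,0,0,0]
    - [0.35,0,0,0,0,0,0]
    - [0.35,0,0,0,0,0,0]

```text
clock: 10.55
tool_pos: [547.5, 30.0, 78.1]
ee_rot: [[-0.997, -0.073, -0.0], [-0.073, 0.997, 0.0], [0.0, 0.0, -1.0]]
wrist_force: [-1.9, 5.3, -0.5]
finger_gap: 35.1
gripper_force: 30.0
```

Run:
```python
from workcell import ctrl, optics
import cv2
c=optics.get_image("wrist")["color"]
cv2.imwrite("pics/c6.png",cv2.resize(c[150:310,200:350],(560,600),interpolation=cv2.INTER_CUBIC)[:,:,::-1])
s=ctrl.state();print(s["tool_pos"],s["finger_gap"],s["wrist_force"],s["gripper_force"])
```

```text
[547.45846797  30.00542257  78.09328953] 34.74221462014854 [-2.4100213   4.74058693 -0.58361921] 29.966663271188736
```

View pics/c6.png

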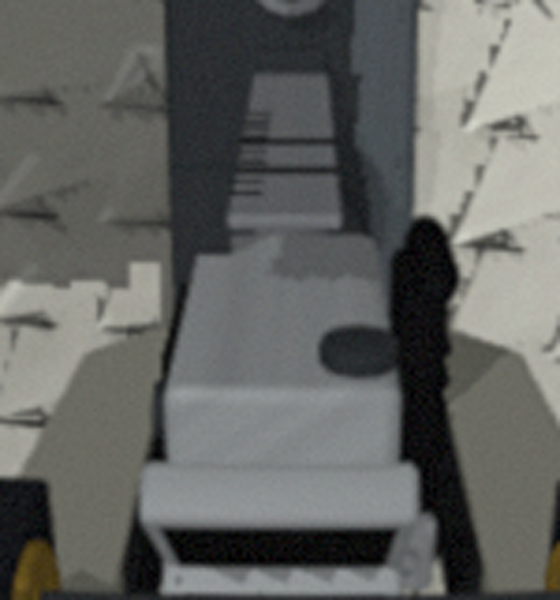

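The lever lies flat along the head's +y side (crop (420,300)), and the V rim is unchanged at row 463, so the head has not slipped. Handing in.

```bash
python3 -c "
from workcell import ctrl
print(ctrl.finish_job())"
```

```text
the job is handed in; nothing more can be done
None
```

The thin roller is in the near slot, so I raised the head 37.6 mm to the upper line, shut the lever there and handed in at about 10.6 s still pinching lever and pad at 30 N; the index height comes from the arm's position (the tongue was hidden from the camera), and no verdict was returned.

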